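# Circlip over the turntable spindle

## Task

The sculptor's turntable is being put back together and its bearing needs its circlip: lift the circlip pliers out of the wooden block, put their two pins into the ear holes of the black circlip in the enamel tray, squeeze to spread it, and ease it gently down over the spindle to the groove just above the bearing. Finish while still holding it there with the pliers, squeezed so that the ring stays spread clear of the spindle, level, in line with the groove and carried by the pliers rather than pressed onto the bearing, so that I can check it before it is let snap in. Leave everything else on the table where it is.

Things in the scene. Friction and masses are not known exactly. Their poses are not given: they have to be found in the camera images.
- pliers: External circlip pliers, 172 mm long, 0.2 kg, standing tips down in the block's slot. Origin: midway between the pin ends; z up through the joint (62 mm up; joint block 30 mm wide, 50 to 72 mm up, rests on the block) to the handle ends. Handles and tips lie apart along y, both halves alike, so a half turn about z changes nothing. Squeezing the handles spreads the tips.
- pliers_grip (a point): Grip point between the handles, on the z axis 145 mm above the pin ends. The bowed red handles have here flat outer faces 15 mm wide (x) and 26 mm high, 62 mm apart; grip them from outside, fingers closing along y. Squeezed to the stop they are 38 mm apart. 1 mm of squeeze spreads the tips 0.7 mm. It takes 10 N at first, 14 N at the stop, about 20 N with the circlip on the tips.
- pliers_tips (a point): Midway between the pin ends (the pliers' origin). Two round pins 3 mm thick with chamfered ends, 3.6 mm long below a flat shoulder of 8 x 6.4 mm, their centres 12 mm apart along y when relaxed, 28 mm at the stop. As they spread they flare and so keep hold of the circlip, which stays on by their pressure.
- pliers_jaw (a joint): Squeeze of the pliers (rad): 0 relaxed, growing as the handles are squeezed, 0.285 at the stop. Pin spacing = 12 mm + 57 mm per rad. About 0.03 makes the pins match the holes of the relaxed circlip; about 0.26 spreads the circlip's holes to about 22 mm, enough to pass the spindle (the pins first cross the play in the holes).
- circlip: Black open spring ring 3 mm thick, 44 g, lying flat in the tray. Origin: ring centre at its underside; z up; open side with two ears towards +x. Relaxed, the ear holes (6.4 mm, right through) lie 22.6 mm along x and 6.8 mm either side; it cannot pass the spindle. Spread to 24 mm between holes (10 N) its inner radius is 19.2 mm all round and the holes lie 23.6 mm along x.
- ear_l (a point): Middle of the hole in the circlip's ear at its +y side, half way through the thickness.
- ear_r (a point): Middle of the hole in the circlip's ear at its -y side, half way through the thickness.
- turntable: Fixed green cast turntable base, 150 mm in diameter, upright steel spindle in its middle. Origin: centre of underside. Hub 76 mm wide up to 52 mm; bearing 62 mm wide, flat top 60 mm up; above it the 35 mm spindle: groove (31.6 mm) from 60 to 64.5 mm, full 35 mm to 76 mm, chamfered nose to 81 mm, taper of 24 to 18 mm up to 98 mm.
- groove (a point): Point on the spindle's axis at mid height of the groove, 62.25 mm above the table; a circlip lying on the bearing has its underside 2.25 mm below this point.
- tray: Fixed white enamel tray with a blue rim, 130 (x) x 180 (y) mm, 14 mm high, flat floor at 3 mm. Origin: centre of its underside.
- rack: Fixed wooden tool block, 90 (x) x 95 (y) mm, 66 mm high, with a slot of 10 (x) x 25 (y) mm in the middle that holds the pliers by their joint block, jaws inside, and three small tool handles standing up to 102 mm. Origin: centre of its underside.
- washer: Bystander: brass shim washer, 48 mm across, 3 mm thick, lying in the tray; origin at the centre of its underside.
- jar_ochre: Bystander: paint jar with yellow lid, 60 mm across, 75 mm high; origin at its underside.
- jar_blue: Bystander: paint jar with blue lid, 60 mm across, 75 mm high; origin at its underside.
- oil: Bystander: small amber oil bottle, 52 mm across, 130 mm high; origin at its underside.
- screwdriver: Bystander: screwdriver lying on the table.

How it is judged (in metres and radians):
On the way, in this order (a step that is already met when the one before it is completed fails the run):
1. the pliers are lifted out of the block in the gripper (z of pliers in the frame of rack above 0.05 m and contact force between the fingers and pliers above 2 N), for 0.2 s.
2. the circlip is lifted off the tray on the pins of the pliers, spread (z of circlip in the frame of tray above 0.03 m and contact force between pliers and circlip above 2 N and distance between ear_l and ear_r above 0.018 m), for 0.2 s.
3. the circlip, still spread on the pliers, has been slid over the spindle down to the groove (horizontal distance between circlip and groove below 0.004 m and z of circlip in the frame of groove below 0.0015 m and distance between ear_l and ear_r above 0.019 m and contact force between pliers and circlip above 2 N), for 0.3 s.
At the end, for the whole second after the job is handed in: Circlip round the spindle: centre within 4 mm of its axis, underside at most 3.75 mm above the bearing, tilt under 0.12 rad, still, ear holes over 19 mm apart, held spread by the pliers' pins (over 2 N), pliers in the gripper (over 2 N); circlip and pliers press on the turntable under 8 N (all of step 3 and z of circlip in the frame of groove above -0.004 m and angle between circlip's own z axis and vertical below 0.12 rad and contact force between the fingers and pliers above 2 N and contact force between each of circlip, pliers and turntable below 8 N and linear speed of circlip below 0.02 m/s); the arm keeps its last pose, push and grip.
It fails at once if the circlip or the pliers is forced against the turntable with more than 45 N (contact force between any of circlip, pliers and turntable above 45 N).
It fails at once if a bystander is moved by more than 30 mm (distance of any of washer, jar_ochre, jar_blue, oil, screwdriver from where it was at the start of the episode above 0.03 m).
It also fails if it takes over 58 s, if anything falls off the work surface, if the arm or the gripper's body presses on something with over 40 N, if the wrist force passes 120 N, or if a joint passes its speed limit or range.

## Robot

A 6-joint arm with a two-finger parallel gripper is mounted at the origin on the work surface. World frame = base frame: x ahead of the robot, y to its left, z up, the work surface at z = 0. Lengths are in m, angles in degrees, forces in N, time in s.
With the tool pointing down it reaches from about 0.35 to 0.875 m from the base axis. Payload 4.2 kg.
Tool frame: the origin (TCP) lies where the fingers leave the gripper's body, on its centre line; the fingertips stand 70 mm ahead of it and the grasp point (between the pads) lies 51 mm ahead of it; z points along the fingers, y is the direction in which the jaws open and shut (so a half turn about z gives the same grasp; the last joint's range is limited). The gripper opens to 87 mm and grips with 3 to 60 N. Pads are 19 mm wide; open, the fingers measure 117 mm over their backs; the gripper's body (75 mm by 190 mm) begins 51 mm behind the grasp point.
Start: joints at [-48.323, 22.042, 0.453, 0, -68.411, -14.817], TCP at [0.282, -0.558, 0.292] pointing down, gripper open.
Joint ranges: [-179.83, 179.83], [-69.29, 118.12], [-61.27, 80.66], [-181.25, 117.63], [-171.15, -9.14], [-177.46, 177.46]. Speed limits (degrees/s): [159.86, 159.86, 180, 180, 180, 180].

## Interface

Orientations are given as a 3x3 rotation matrix whose columns are the frame's x, y, z axes.
In Python, from station import sense, cams, job gives the robot as it stands. The module is installed in compiled form; this text tells all that it offers.
- The arm moves only by the shell command python3 -m handwheel 'ROWS'. ROWS is JSON, a list of rows, each a list of 5 numbers: the shift along the tool's x, y, z in cm, then the turn about the tool's z in degrees, then the opening, from 0 (shut) to 1 (fully open). A call has 1 to 10 rows; each row shifts and turns the commanded pose from where the row before left it, along the tool's axes as they then stand; what a row does not reach is not made up. A row lasts 1/8 s, in which the tool goes at most 62.5 mm and 10.7 degrees, less where a joint would pass 70% of its speed; a pose out of reach is approached as far as the arm can. A call with a gripper value outside its range is refused whole. The fingers move at their own pace and stop on an object; the grip force is fixed at half the most. Time passes only in rows, so rows that do not move let the fingers close. It gives the time, the measured TCP pose, the force and the opening at its end, in the units of the state.
- sense(): the state, without advancing time (a new reading comes with each control period).
- cams.capture(name): name is "scene" or "side" or "wrist"; returns the picture (384x512x3 uint8, red, green, blue); there is no depth.
- cams.camera_params(name): a dict with "fx", "fy", "cx", "cy" (pixels), "k1" (the pictures are not rectified: a ray, as slopes to the right and down, at radius r is drawn at 1 + k1 r^2 times it, then the intrinsics apply), "origin" and "rotation" of the camera in the world. Camera axes: x right, y down, z forward; pixel columns grow to the right and rows downward; lengths in m; the calibration is good to about 2 mm. A picture is of the moment at which its call begins: read the wrist's pose just before it. camera_params takes no time and is no camera call; for the wrist camera it gives the pose at the moment of the call.
- job.finish_job(): hands the job in, once; it reports no verdict.
The state is a dict: "time_s": time; "joints": joint angles; "joint_velocities": joint speeds; "effort": joint torques, N m; "tcp_pos": TCP position; "ee_rot": TCP orientation; "wrist_force": force on the tool from outside, world axes, zero at the start; "moment": the same for the moment, N m; "gripper_width": opening from 0.0 (shut) to 1.0 (fully open).
Only numpy, scipy, OpenCV 4.12 (cv2) and the standard library are available. Lean on these libraries where they do the work, as an engineer would, in place of code of your own. Each camera call takes 0.05 s, during which the arm holds its last target. There are 200 camera calls.

## Working session

There is one attempt and no reset: what is moved stays moved. The work goes in short steps, Python scripts to look and compute and a shell command to move; the robot and the scene stay as the last step left them, time stands still between calls to the robot, and variables do not carry over. Pictures are saved under pics/ and viewed, about 8 in all and at most 12, crops included, and the job is handed in when it is done.

```bash
mkdir -p pics
cat > h.py <<'E'
import numpy as np, cv2
from station import sense, cams, job
def cap(n,f):
    p=cams.camera_params(n); im=cams.capture(n); cv2.imwrite('pics/'+f,im[:,:,::-1]); return im,p
def ray(p,u,v):
    x=(np.array(u)-p['cx'])/p['fx']; y=(np.array(v)-p['cy'])/p['fy']
    K=np.array([[p['fx'],0,p['cx']],[0,p['fy'],p['cy']],[0,0,1.]])
    a=cv2.undistortPoints(np.array([[[u,v]]],float),K,np.array([p['k1'],0,0,0.]))[0,0]
    d=np.array(p['rotation'])@np.array([a[0],a[1],1]); return np.array(p['origin']),d/np.linalg.norm(d)
def plane(p,u,v,z):
    o,d=ray(p,u,v); return o+d*(z-o[2])/d[2]
def proj(p,X):
    c=np.array(p['rotation']).T@(np.array(X)-np.array(p['origin'])); a=c[:2]/c[2]; a=a*(1+p['k1']*(a@a))
    return np.array([p['fx']*a[0]+p['cx'],p['fy']*a[1]+p['cy']])
def tri(l):
    A=np.zeros((3,3));b=np.zeros(3)
    for p,u,v in l:
        o,d=ray(p,u,v);M=np.eye(3)-np.outer(d,d);A+=M;b+=M@o
    X=np.linalg.solve(A,b); return X,[proj(p,X)-[u,v] for p,u,v in l]
E
python3 - <<'E'
from h import *
s=sense();print(s['tcp_pos'],s['ee_rot'],s['gripper_width'],s['wrist_force'])
ims=[]
for n in['scene','side','wrist']:
    im,p=cap(n,n+'0.png');print(n,{k:np.round(v,4).tolist() for k,v in p.items()});ims.append(im)
cv2.imwrite('pics/a.png',np.hstack(ims[:2])[:,:,::-1])
E
```

```text
[ 0.28220573 -0.55714096  0.29114338] [[-8.92173889e-01 -4.51690788e-01 -1.08786876e-03]
 [-4.51692088e-01  8.92171801e-01  1.93286834e-03]
 [ 9.75070047e-05  2.21583637e-03 -9.99997540e-01]] 1.0015280012368137 [ 0.09991417 -0.2012035   0.30413803]
scene {'fx': 387.2964, 'fy': 387.2964, 'cx': 254.9654, 'cy': 190.2481, 'k1': -0.0029, 'origin': [1.3988, 0.2788, 0.8513], 'rotation': [[-0.3341, 0.6074, -0.7207], [0.9424, 0.2015, -0.267], [-0.017, -0.7684, -0.6397]]}
side {'fx': 467.5013, 'fy': 467.5013, 'cx': 249.0334, 'cy': 186.8499, 'k1': -0.1425, 'origin': [0.2879, -1.1264, 1.2058], 'rotation': [[0.97, -0.1519, 0.19], [-0.2425, -0.6653, 0.7061], [0.0192, -0.7309, -0.6822]]}
wrist {'fx': 283.7266, 'fy': 283.7266, 'cx': 254.4858, 'cy': 192.6983, 'k1': -0.0395, 'origin': [0.2234, -0.5864, 0.3836], 'rotation': [[-0.4508, 0.866, 0.2163], [0.8926, 0.4367, 0.1118], [0.0024, 0.2435, -0.9699]]}
```

```bash
python3 -c "
import cv2
for n in ['scene','side']:
    cv2.imwrite('pics/%s0b.png'%n,cv2.resize(cv2.imread('pics/%s0.png'%n),(800,600),interpolation=cv2.INTER_CUBIC))"
```

```text
(no output)
```

View pics/scene0b.png

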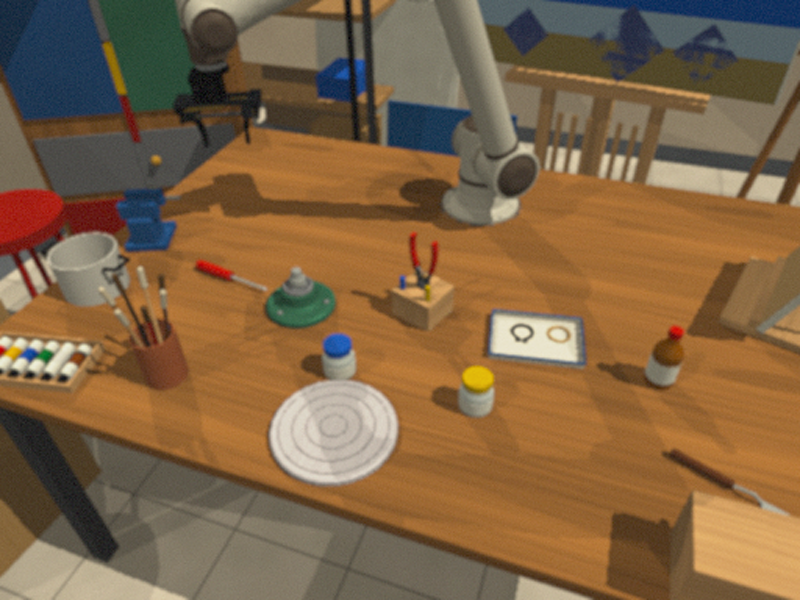

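View pics/side0b.png

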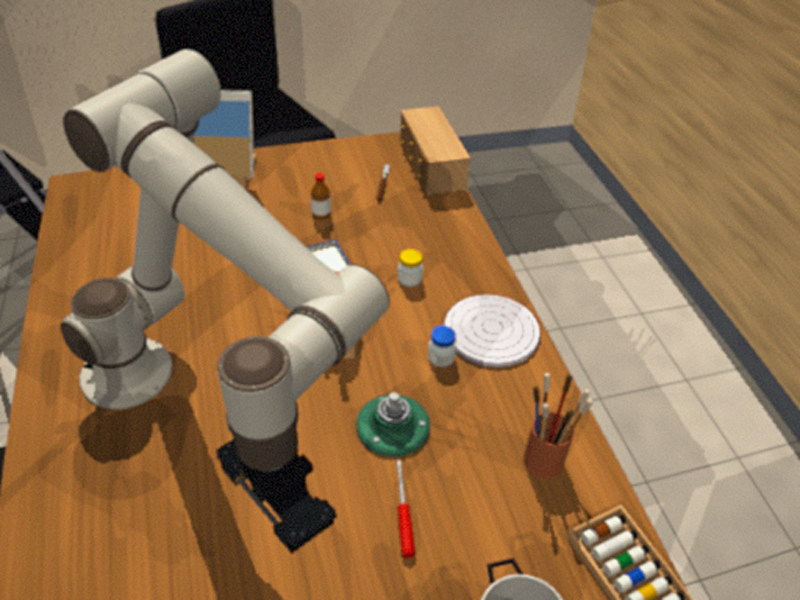

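The scene picture (800×600 scale) shows the rack with red-handled pliers at about (423,298), the turntable at (300,300), the tray at (535,337), the circlip at (521,333) and the washer at (560,334). In the side picture the arm hides the rack and tray, and the spindle is at (394,405).

Run:
```python
from h import *
p=cams.camera_params('scene')
for n,u,v,z in [('rack top',422,288,.066),('spindle tip',295,270,.098),('tt base c',300,303,.015),('tray',535,337,.006),('clip',521,333,.005),('washer',559,334,.005),('h1',413,240,.2),('h2',434,246,.2),('ochre',478,378,.075),('blue',340,345,.075),('oil',677,332,.13)]:
    print(n,np.round(plane(p,u*.64,v*.64,z),3))
for n in ['side']:
    p=cams.camera_params(n); print('side spindle',np.round(plane(p,394*.64,397*.64,.098),3))
```

```text
rack top [ 0.471 -0.013  0.066]
spindle tip [ 0.534 -0.268  0.098]
tt base c [ 0.541 -0.264  0.015]
tray [0.478 0.229 0.006]
clip [0.474 0.2   0.005]
washer [0.453 0.273 0.005]
h1 [ 0.496 -0.023  0.2  ]
h2 [0.503 0.02  0.2  ]
ochre [0.686 0.158 0.075]
blue [ 0.687 -0.101  0.075]
oil [0.523 0.465 0.13 ]
side spindle [ 0.533 -0.27   0.098]
```

```bash
python3 -m handwheel '[[0,0,0,9,1],[0,0,0,9,1],[0,0,0,9,1],[-3.4,4.1,-0.4,0,1],[-3.4,4.1,-0.4,0,1],[-3.4,4.1,-0.4,0,1],[-3.4,4.1,-0.4,0,1],[-3.4,4.1,-0.4,0,1],[-3.4,4.1,-0.4,0,1],[-3.4,4.1,-0.4,0,1]]'; python3 -m handwheel '[[0,0,0,0,1]]'; python3 -c "
from h import *
cap('wrist','w_tt.png'); print(sense()['ee_rot'])"
python3 -m handwheel '[[0.6,5,-0.8,0,1],[0.6,5,-0.8,0,1],[0.6,5,-0.8,0,1],[0.6,5,-0.8,0,1],[0.6,5,-0.8,0,1],[0,0,0,0,1],[0,0,0,0,1]]';python3 -c "
from h import *
import json
im,p=cap('wrist','w_rk.png'); json.dump({k:np.array(v).tolist() for k,v in p.items()},open('p_rk.json','w'))
im,p=cap('scene','s1.png');im,p=cap('side','d1.png')"
python3 -m handwheel '[[0,4.7,0.8,0,1],[0,4.7,0.8,0,1],[0,4.7,0.8,0,1],[0,4.7,0.8,0,1],[0,4.7,0.8,0,1],[0,0,0,0,1],[0,0,0,0,1]]';python3 -c "
from h import *
im,p=cap('wrist','w_tr.png')
a=[cv2.imread('pics/'+f) for f in('w_tt.png','w_rk.png','w_tr.png','s1.png')]
cv2.imwrite('pics/m1.png',cv2.resize(np.vstack([np.hstack(a[:2]),np.hstack(a[2:])]),(800,600),interpolation=cv2.INTER_AREA))"
```

```text
time_s: 1.4
tcp_pos: [0.5219, -0.2696, 0.3202]
ee_rot: [[-1.0, 0.002, -0.0], [0.002, 1.0, 0.0], [0.0, 0.0, -1.0]]
wrist_force: [1.2, -1.4, 0.2]
gripper_width: 0.992
time_s: 1.52
tcp_pos: [0.5231, -0.2685, 0.32]
ee_rot: [[-1.0, -0.002, 0.0], [-0.002, 1.0, 0.0], [-0.0, 0.0, -1.0]]
wrist_force: [-0.7, -0.2, 0.1]
gripper_width: 0.997
[[-9.99999590e-01 -4.55117435e-04 -7.82553642e-04]
 [-4.55393933e-04  9.99999834e-01  3.53185303e-04]
 [ 7.82392772e-04  3.53541528e-04 -9.99999631e-01]]
time_s: 2.45
tcp_pos: [0.4913, -0.0219, 0.36]
ee_rot: [[-1.0, 0.003, -0.001], [0.003, 1.0, -0.0], [0.001, -0.0, -1.0]]
wrist_force: [-1.5, -0.3, 1.0]
gripper_width: 1.001
time_s: 3.48
tcp_pos: [0.4926, 0.2131, 0.3199]
ee_rot: [[-1.0, 0.004, -0.001], [0.004, 1.0, -0.001], [0.001, -0.001, -1.0]]
wrist_force: [-0.3, -0.4, 0.4]
gripper_width: 1.0
```

View pics/m1.png

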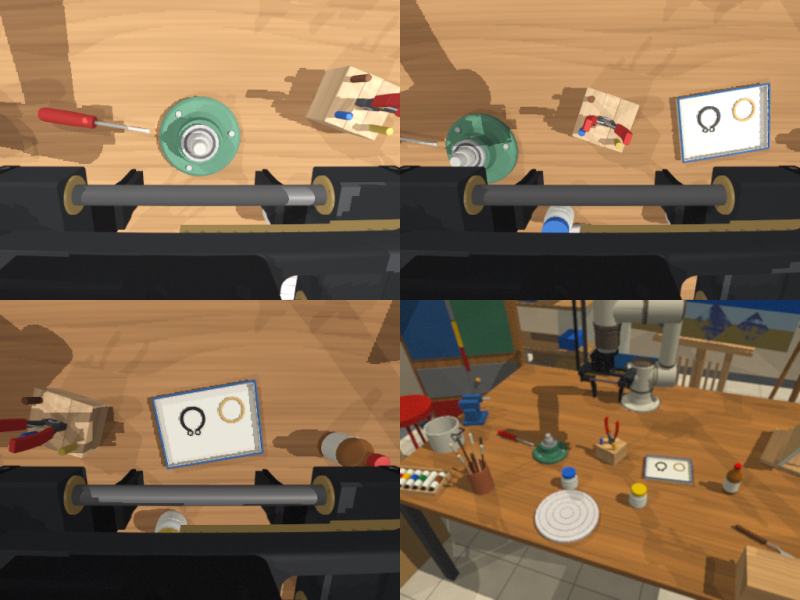

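The montage's wrist views show the turntable with its spindle at (200,145), the rack with the handles at (585–625,132), and the tray with the circlip at (192,420), its ears pointing down the image (world +x). Next I'll get blob measurements and closer crops.

Run:
```python
from h import *
import json
p=json.load(open('p_rk.json'))
im=cv2.imread('pics/w_rk.png'); hsv=cv2.cvtColor(im,cv2.COLOR_BGR2HSV)
m=(((hsv[...,0]<6)|(hsv[...,0]>172))&(hsv[...,1]>170)&(hsv[...,2]>60)).astype(np.uint8)
n,l,st,c=cv2.connectedComponentsWithStats(m)
for i in range(1,n):
    if st[i,4]>30: print('red',st[i],c[i])
pt=cams.camera_params('wrist'); it=cv2.imread('pics/w_tr.png')
g=cv2.cvtColor(it,cv2.COLOR_BGR2GRAY); k=(g<80).astype(np.uint8); k[:, :190]=0;k[:,345:]=0;k[:480//2-70]=0;k[200:]=0
n,l,st,c=cv2.connectedComponentsWithStats(k)
for i in range(1,n):
    if st[i,4]>30: print('blk',st[i],c[i],plane(pt,*c[i],.0045))
r=lambda a,x,y,w,h:cv2.resize(a[y:y+h,x:x+w],(400,300),interpolation=cv2.INTER_CUBIC)
tt=cv2.imread('pics/w_tt.png')
cv2.imwrite('pics/m2.png',np.vstack([np.hstack([r(im,215,105,100,75),r(it,200,110,100,75)]),np.hstack([r(tt,200,120,120,90),r(cv2.imread('pics/s1.png'),220,140,120,90)])]))
```

```text
red [234 148  19  20 160] [243.10625 154.84375]
red [274 159  23  27 341] [285.98533724 171.14662757]
```

View pics/m2.png

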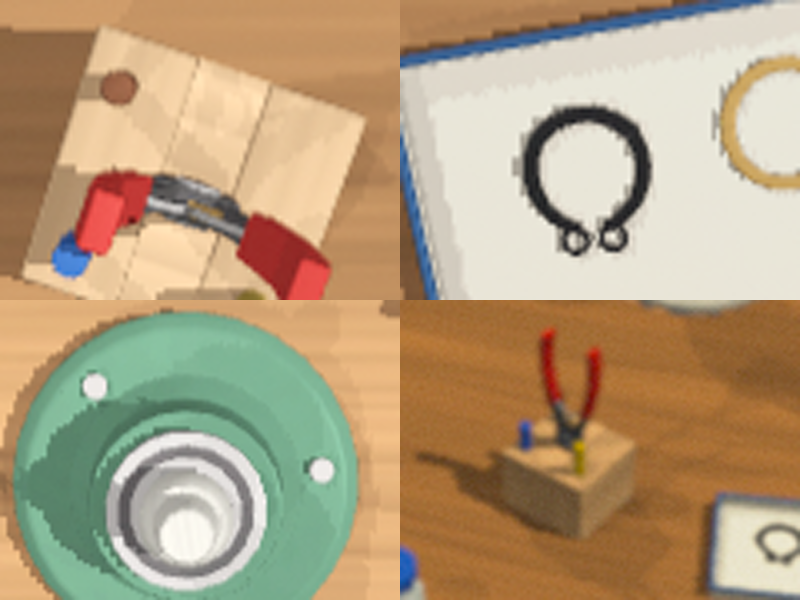

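The enlarged crops show the handle tops in the wrist view at native (240,160) and (292.5,177), and in the scene view at (264,149.6) and (278.5,155). The circlip ear holes are at (243.5,170) and (253,169), the bearing circle is at (255.8,183.6), and the spindle tip is at (256.4,190.5).

Run:
```python
from h import *
import json
pr=json.load(open('p_rk.json')); ps=cams.camera_params('scene'); pt=cams.camera_params('wrist'); s=sense()
print('tcp',s['tcp_pos'])
off=np.array(pt['origin'])-s['tcp_pos']; print('off',off)
ptt=dict(pt,origin=np.array([.523,-.2685,.32])+off)
A=plane(pr,240,160,.188);B=plane(pr,292.5,177.5,.188);print('handles',A,B,(A+B)/2,np.degrees(np.arctan2((B-A)[0],(B-A)[1])))
print(tri([(pr,240,160),(ps,264.1,149.6)]),tri([(pr,292.5,177.5),(ps,278.5,155)]))
# rack top corners
for u,v in [(100,27),(365,120),(25,275)]: print('rack',plane(pr,215+u/4,105+v/4,.066))
print('spindle',plane(ptt,256.4,190.5,.098),plane(ptt,255.8,183.6,.06))
it=cv2.imread('pics/w_tr.png'); g=cv2.cvtColor(it,cv2.COLOR_BGR2GRAY)
k=np.zeros_like(g);k[132:168,228:266]=(g[132:168,228:266]<110); pts=np.argwhere(k)[:,::-1]
P=np.array([plane(pt,u,v,.0045)[:2] for u,v in pts])
x,y=P.T;sol=np.linalg.lstsq(np.c_[2*x,2*y,np.ones(len(x))],x*x+y*y,rcond=None)[0];print('ring',sol[:2],np.sqrt(sol[2]+sol[0]**2+sol[1]**2))
L=plane(pt,200+575/4-100,110+242/4,.006);R=plane(pt,200+613/4-100,110+238/4,.006);print('ears',L,R,np.linalg.norm(L-R), 'ctr->ears',np.degrees(np.arctan2(*((L+R)[1::-1]/2-sol[1::-1]))))
```

```text
tcp [0.49258468 0.21275297 0.3202198 ]
off [-0.06606842  0.00129691  0.0922875 ]
handles [ 0.45995274 -0.03441393  0.188     ] [0.47678203 0.01510391 0.188     ] [ 0.46836739 -0.00965501  0.188     ] 18.7709980080198
(array([ 0.4601256 , -0.03525923,  0.1885757 ]), [array([-0.93427066,  0.26989364]), array([0.29504824, 0.02892468])]) (array([0.4764028 , 0.01473003, 0.1900953 ]), [array([-0.09695233,  0.03057289]), array([ 0.03172175, -0.00187894])])
rack [ 0.41230269 -0.03976542  0.066     ]
rack [0.44266691 0.04848036 0.066     ]
rack [ 0.49487557 -0.06699396  0.066     ]
spindle [ 0.53320227 -0.26559091  0.098     ] [ 0.53340355 -0.26612711  0.06      ]
ring [0.46924511 0.2018188 ] 0.02054781819598214
ears [0.49525247 0.19790599 0.006     ] [0.4938578  0.21168191 0.006     ] 0.013846332163218506 ctr->ears 6.704264749812275
```

```bash
python3 -m handwheel '[[0.6,-5.55,0,0,1],[0.6,-5.55,0,0,1],[0.6,-5.55,0,0,1],[0.6,-5.55,0,0,1],[0,0,0,9.5,1],[0,0,0,9.5,1],[0,0,0,0,1],[0,0,0,0,1]]'
python3 - <<'E'
from h import *
s=sense();R=np.array(s['ee_rot']);print(s['tcp_pos'],R[:,1]); print('tool shift cm',R.T@(np.array([.4685,-.0095,.212])-s['tcp_pos'])*100,'turn',19-np.degrees(np.arctan2(R[0,1],R[1,1])))
im,p=cap('wrist','w_rk2.png')
hsv=cv2.cvtColor(im,cv2.COLOR_RGB2HSV)
m=(((hsv[...,0]<6)|(hsv[...,0]>172))&(hsv[...,1]>150)&(hsv[...,2]>50)).astype(np.uint8)
n,l,st,c=cv2.connectedComponentsWithStats(m)
for i in range(1,n):
    if st[i,4]>30: print('red',st[i],c[i])
cv2.imwrite('pics/w_rk2c.png',cv2.resize(im[100:250,160:360,::-1],(800,600),interpolation=cv2.INTER_CUBIC))
E
```

```text
time_s: 4.53
tcp_pos: [0.4676, -0.0086, 0.3205]
ee_rot: [[-0.945, 0.327, 0.0], [0.327, 0.945, 0.0], [-0.0, 0.0, -1.0]]
wrist_force: [-0.6, -0.3, -0.6]
gripper_width: 1.0
[ 0.46756605 -0.00857067  0.32050839] [3.26532784e-01 9.45185837e-01 2.74572690e-04]
tool shift cm [-0.11392924 -0.06032171 10.85087292] turn -0.058464872591233785
red [216 180  23  35 472] [225.86440678 195.56991525]
red [267 180  21  35 452] [278.19247788 195.92477876]
```

View pics/w_rk2c.png

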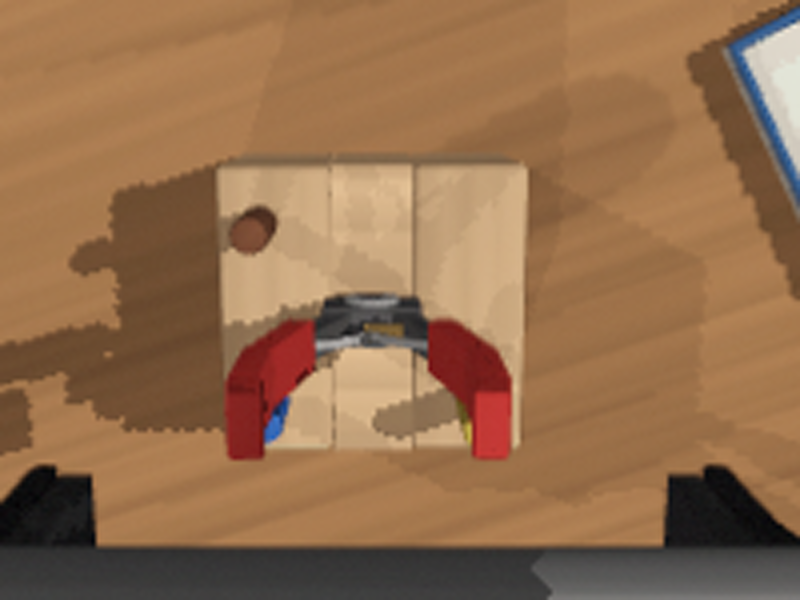

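The handles are centred and aligned with the tool (columns 230–510, far edge row 458, 4× crop), with the fingers outside them. I'll descend and grip.

```bash
python3 - <<'E'
from h import *
s=sense();R=np.array(s['ee_rot']);p=cams.camera_params('wrist')
for v in (390,458):
  for z in(.174,.188): print(v,z,R.T@(plane(p,252.5,100+v/4,z)-s['tcp_pos'])*100)
E
python3 -m handwheel '[[-0.1,-0.06,2.7,0,1],[0,0,2.7,0,1],[0,0,2.7,0,1],[0,0,2.75,0,1],[0,0,0,0,1],[0,0,0,0,0.7],[0,0,0,0,0.7],[0,0,0,0,0.7]]'
```

```text
390 0.174 [ 0.21397538 -0.08281466 14.64096516]
390 0.188 [ 0.59110328 -0.07160139 13.2408835 ]
458 0.174 [-1.34368659 -0.08692938 14.64130926]
458 0.188 [-0.87519352 -0.07547476 13.24120742]
time_s: 5.58
tcp_pos: [0.4688, -0.0088, 0.2126]
ee_rot: [[-0.945, 0.328, 0.002], [0.328, 0.945, 0.0], [-0.001, 0.001, -1.0]]
wrist_force: [0.6, -0.3, 0.4]
gripper_width: 0.753
```

```bash
python3 -m handwheel '[[0,0,0,0,0.68],[0,0,0,0,0.68],[0,0,0,0,0.68],[0,0,0,0,0.68],[0,0,-1,0,0.68],[0,0,-2,0,0.68],[0,0,-3,0,0.68],[0,0,-3,0,0.68],[0,0,-3,0,0.68],[0,0,0,0,0.68]]'
```

```text
time_s: 6.82
tcp_pos: [0.4692, -0.0085, 0.3337]
ee_rot: [[-0.945, 0.328, 0.005], [0.328, 0.945, 0.002], [-0.004, 0.003, -1.0]]
wrist_force: [-0.7, 0.2, -2.4]
gripper_width: 0.683
```

```bash
python3 -m handwheel '[[1.17,5.23,0,0,0.68],[1.17,5.23,0,0,0.68],[1.17,5.23,0,0,0.68],[1.17,5.23,0,0,0.68],[0,0,0,-8.4,0.68],[0,0,1.5,-8.3,0.68],[0,0,3,-8.3,0.68],[0,0,3,0,0.68],[0,0,0,0,0.68],[0,0,0,0,0.68]]'
python3 - <<'E'
from h import *
import pickle
s=sense();im,p=cap('wrist','w_c1.png');pickle.dump((s,p),open('c1.pkl','wb'));print(s['tcp_pos'],s['ee_rot'])
cv2.imwrite('pics/w_c1c.png',cv2.resize(im[130:235,190:330,::-1],(800,600),interpolation=cv2.INTER_CUBIC))
E
```

```text
time_s: 8.07
tcp_pos: [0.4932, 0.2043, 0.2571]
ee_rot: [[-0.995, -0.102, 0.0], [-0.102, 0.995, -0.0], [-0.0, -0.0, -1.0]]
wrist_force: [0.2, -0.5, -1.2]
gripper_width: 0.684
[0.49318839 0.2042763  0.25709099] [[-9.94750977e-01 -1.02324246e-01  4.92665028e-04]
 [-1.02324305e-01  9.94751088e-01 -9.50120328e-05]
 [-4.80357038e-04 -1.44924919e-04 -9.99999874e-01]]
```

View pics/w_c1c.png

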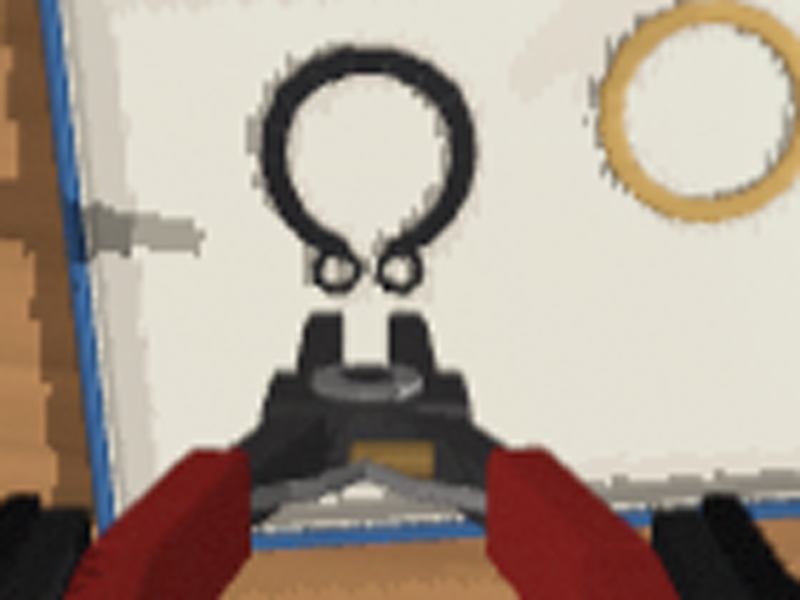

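The circlip's ear holes are at crop (336,271) and (399,271), level with the tool's y axis. The plier jaws are at x 303–343 and 390–433 with their ends at row ~312, so they are centred in y on the ears (367 vs 367.5). Only the tool-x offset and height remain.

Run:
```python
from h import *
import pickle
s,p=pickle.load(open('c1.pkl','rb'));R=np.array(s['ee_rot']);t=s['tcp_pos'];f=800/140
for n,u,v in(('l',336,271),('r',399,271)): print(n,(R.T@(plane(p,190+u/f,130+v/f,.006)-t)*1000).round(1))
for X in([0,-6.85,196],[4,-6.85,192.4],[3.2,-6.85,192.4],[3.2,-10.85,192.4],[3.2,-2.85,192.4],[0,-6.85,192.4],[3.2,0,192.4]): print(X,((proj(p,t+R@np.array(X)/1000)-[190,130])*f).round(0))
c=[plane(p,190+u/f,130+v/f,.006) for u,v in((262,150),(476,150),(368,45))];print([(R.T@(q-t)*1000).round(1) for q in c])
```

```text
l [ -0.8  -6.1 251.1]
r [ -0.8   7.5 251.1]
[0, -6.85, 196] [326. 324.]
[4, -6.85, 192.4] [325. 307.]
[3.2, -6.85, 192.4] [325. 311.]
[3.2, -10.85, 192.4] [303. 311.]
[3.2, -2.85, 192.4] [348. 311.]
[0, -6.85, 192.4] [326. 329.]
[3.2, 0, 192.4] [363. 311.]
[array([ 25.3, -21.6, 251.1]), array([ 25.2,  23.7, 251.1]), array([ 47.1,   0.8, 251.1])]
```

```bash
python3 -m handwheel '[[-0.08,0,1.5,0,0.695],[0,0,1.5,0,0.695],[0,0,1.9,0,0.695],[0,0,0,0,0.695],[0,0,0,0,0.695],[0,0,0,0,0.695]]'
python3 - <<'E'
from h import *
import pickle
s=sense();im,p=cap('wrist','w_c2.png');pickle.dump((s,p),open('c2.pkl','wb'));print(s['tcp_pos'])
R=np.array(s['ee_rot'])
im2,p2=cap('scene','s_c2.png')
q=proj(p2,[.495,.204,.02]).astype(int);print(q)
a=cv2.resize(im[150:210,214:294],(800,600),interpolation=cv2.INTER_CUBIC)
b=cv2.resize(im2[q[1]-30:q[1]+30,q[0]-40:q[0]+40],(800,600),interpolation=cv2.INTER_CUBIC)
cv2.imwrite('pics/c2m.png',cv2.resize(np.hstack([a,b]),(800,300),interpolation=cv2.INTER_AREA)[:,:,::-1])
cv2.imwrite('pics/c2.png',a[:,:,::-1])
for y in (183,185,187): print(y,im[y,236:274].mean(-1).astype(int))
E
```

```text
time_s: 8.88
tcp_pos: [0.494, 0.2044, 0.2085]
ee_rot: [[-0.995, -0.102, 0.001], [-0.102, 0.995, 0.001], [-0.001, 0.001, -1.0]]
wrist_force: [0.7, 0.7, -1.8]
gripper_width: 0.699
[0.49403156 0.20442378 0.20849079]
[333 214]
183 [150 149 150 150 148 149 126  40  23  84 121 120 139 118  73  27  79 135
 135 179  28  86 177 189 188 189 121  36  53 156 205 203 214 214 214 214
 214 214]
185 [149 149 149 150 149 150 144  23  33  45  46  45  47  48  59  23  34 125
 125 146  24  39  42  42  41  40  40  42  43 155 193 204 213 214 213 214
 214 214]
187 [206 204 150 149 150 150 149  65  41  39  39  38  41  38  31  31 155 127
 129 140  46  38  40  40  40  41  41  41  50 196 201 211 214 214 214 214
 214 214]
```

View pics/c2.png

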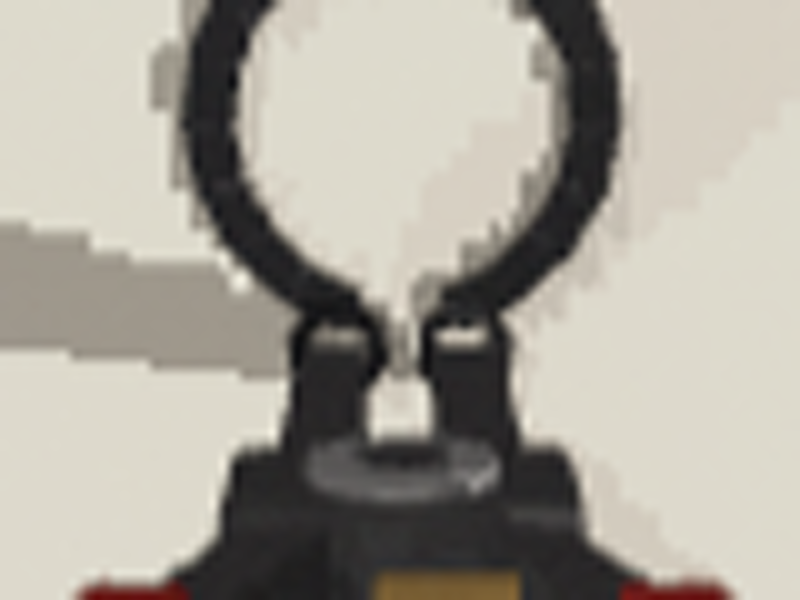

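The hole centres are at crop columns 339 and 464 and row ~353. The jaws are at columns 331 and 472, so the midpoints agree (401.5) and the pin spacing is slightly wide but within the play. I'll verify tool x.

Run:
```python
from h import *
import pickle
s,p=pickle.load(open('c2.pkl','rb'));R=np.array(s['ee_rot']);t=s['tcp_pos']
for u,v in((339,353),(464,353),(401,338),(401,345)): print((R.T@(plane(p,214+u/10,150+v/10,.006)-t)*1000).round(1))
for X in([0,-6.9,196],[3.2,-6.9,192.4],[4,-6.9,192.4]): print(((proj(p,t+R@np.array(X)/1000)-[214,150])*10).round(0))
```

```text
[ 1.000e-01 -6.100e+00  2.025e+02]
[1.000e-01 7.200e+00 2.025e+02]
[  1.7   0.5 202.5]
[  1.    0.5 202.5]
[330. 368.]
[329. 345.]
[329. 337.]
```

View pics/c2m.png

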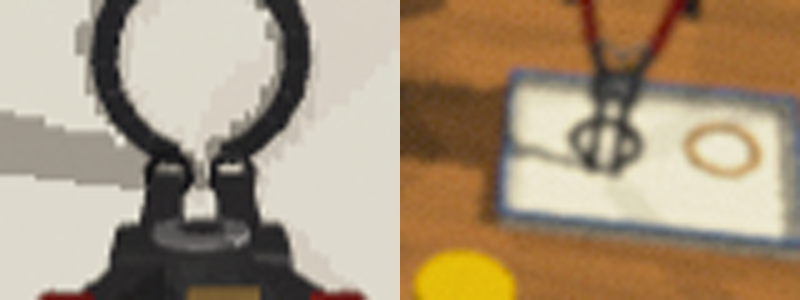

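Aligned to within about 0.5 mm. I'll descend slowly and watch the force.

```bash
python3 -m handwheel '[[0.03,0,0.4,0,0.695],[0,0,0,0,0.695],[0,0,0.1,0,0.695],[0,0,0,0,0.695]]'; python3 -m handwheel '[[0,0,0.1,0,0.695],[0,0,0.1,0,0.695],[0,0,0,0,0.695]]';python3 -m handwheel '[[0,0,0.1,0,0.695],[0,0,0,0,0.695]]';python3 -m handwheel '[[0,0,0.1,0,0.695],[0,0,0,0,0.695]]'
```

```text
time_s: 9.48
tcp_pos: [0.4933, 0.2041, 0.2027]
ee_rot: [[-0.995, -0.102, -0.0], [-0.102, 0.995, -0.0], [0.0, -0.0, -1.0]]
wrist_force: [-0.9, 0.4, -1.5]
gripper_width: 0.699
time_s: 9.85
tcp_pos: [0.4933, 0.2041, 0.2006]
ee_rot: [[-0.995, -0.102, -0.0], [-0.102, 0.995, -0.0], [0.0, -0.0, -1.0]]
wrist_force: [1.2, -0.5, -1.7]
gripper_width: 0.696
time_s: 10.1
tcp_pos: [0.4935, 0.2042, 0.1998]
ee_rot: [[-0.995, -0.102, 0.0], [-0.102, 0.995, 0.0], [-0.0, 0.0, -1.0]]
wrist_force: [0.4, 0.4, -1.8]
gripper_width: 0.695
time_s: 10.35
tcp_pos: [0.4938, 0.2043, 0.1995]
ee_rot: [[-0.995, -0.102, 0.001], [-0.102, 0.995, 0.0], [-0.001, 0.0, -1.0]]
wrist_force: [0.1, -0.8, 3.2]
gripper_width: 0.696
```

```bash
python3 -m handwheel '[[0,0,-0.05,0,0.65],[0,0,0,0,0.61],[0,0,0,0,0.57],[0,0,0,0,0.54],[0,0,0,0,0.51],[0,0,0,0,0.49],[0,0,0,0,0.47],[0,0,0,0,0.465],[0,0,0,0,0.465],[0,0,0,0,0.465]]'
python3 - <<'E'
from h import *
import pickle
s=sense();im,p=cap('wrist','w_c3.png');pickle.dump((s,p),open('c3.pkl','wb'))
cv2.imwrite('pics/c3.png',cv2.resize(im[130:214,200:312,::-1],(800,600),interpolation=cv2.INTER_CUBIC))
E
```

```text
time_s: 11.6
tcp_pos: [0.4944, 0.2038, 0.2012]
ee_rot: [[-0.995, -0.103, 0.003], [-0.103, 0.995, -0.001], [-0.003, -0.001, -1.0]]
wrist_force: [1.0, -2.9, 9.6]
gripper_width: 0.472
```

View pics/c3.png

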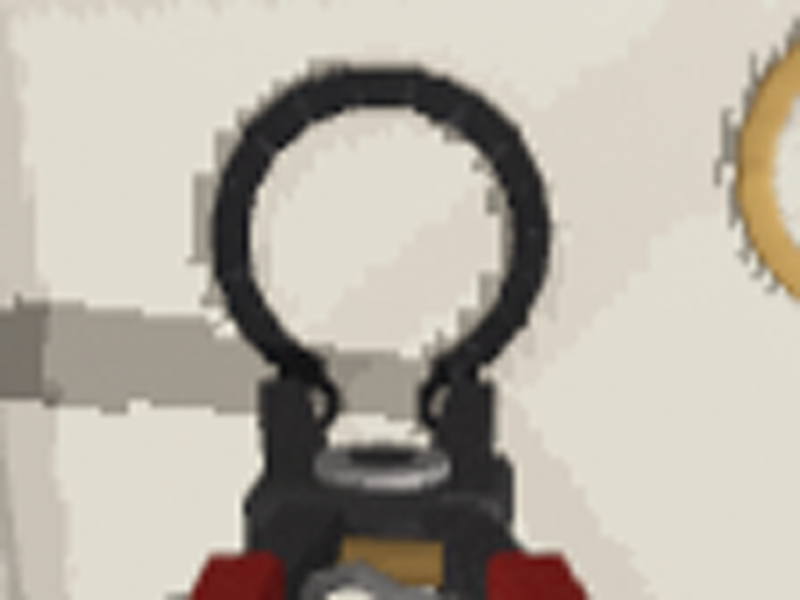

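The ring is spread, with the ears carried outward on both pins (columns 320 and 435). Lifting.

```bash
python3 -m handwheel '[[0,0,-0.2,0,0.462],[0,0,-0.3,0,0.462],[0,0,-0.7,0,0.462],[0,0,-1.3,0,0.462],[0,0,-1.5,0,0.462],[0,0,-1.5,0,0.462],[0,0,-1.5,0,0.462],[0,0,0,0,0.462],[0,0,0,0,0.462],[0,0,0,0,0.462]]'
python3 - <<'E'
from h import *
import pickle
s=sense();im,p=cap('wrist','w_c4.png');pickle.dump((s,p),open('c4.pkl','wb'));print(s['wrist_force'])
im2,p2=cap('scene','s_c4.png');q=proj(p2,[.485,.204,.08]).astype(int)
a=cv2.resize(im[110:218,190:320],(520,432),interpolation=cv2.INTER_CUBIC)
b=cv2.resize(im2[q[1]-54:q[1]+54,q[0]-35:q[0]+35],(280,432),interpolation=cv2.INTER_CUBIC)
cv2.imwrite('pics/c4.png',np.hstack([a,b])[:,:,::-1])
E
```

```text
time_s: 12.9
tcp_pos: [0.493, 0.2039, 0.2685]
ee_rot: [[-0.995, -0.102, -0.001], [-0.102, 0.995, -0.001], [0.001, -0.001, -1.0]]
wrist_force: [-0.4, 0.3, -2.3]
gripper_width: 0.466
[-0.3750277   0.25861989 -2.29112866]
```

View pics/c4.png

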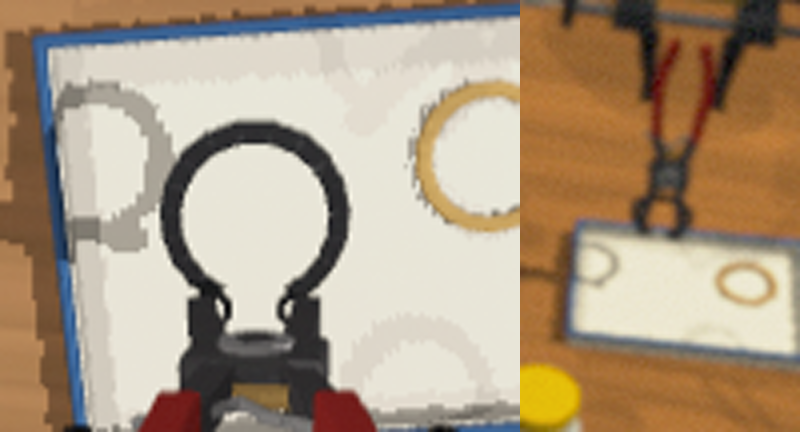

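The circlip is off the tray on the pins, and the scene view shows it level. I'll spread it a little more, raise, and carry it over to the turntable. First I'll measure the ring in the tool frame.

```bash
cat >> h.py <<'E'
def ringfit(im,p,s,dz,box,th=75):
    """inner contour of ring -> circle/ellipse in tool frame, mm"""
    R=np.array(s['ee_rot']);t=np.array(s['tcp_pos']);x0,y0,x1,y1=box
    S=8; g=cv2.resize(cv2.cvtColor(im[y0:y1,x0:x1],cv2.COLOR_RGB2GRAY),None,fx=S,fy=S,interpolation=cv2.INTER_CUBIC)
    k=(g<th).astype(np.uint8)
    cs,_=cv2.findContours(k,cv2.RETR_EXTERNAL,cv2.CHAIN_APPROX_NONE)
    c=max(cs,key=len)[:,0]
    P=np.array([R.T@(plane(p,x0+(u+.5)/S-.5,y0+(v+.5)/S-.5,t[2]-dz)-t)*1000 for u,v in c[::6]])[:,:2]
    return P
def circ(P):
    x,y=P.T;a=np.linalg.lstsq(np.c_[2*x,2*y,np.ones(len(x))],x*x+y*y,rcond=None)[0]
    return a[0],a[1],np.sqrt(a[2]+a[0]**2+a[1]**2)
E
python3 - <<'E'
from h import *
import pickle
s,p=pickle.load(open('c4.pkl','rb'));im=cv2.imread('pics/w_c4.png')[:,:,::-1]
P=ringfit(im,p,s,.1945,(226,136,282,181));
for lo in (-100,28,24,32):
    Q=P
    for i in range(5):
        cx,cy,r=circ(Q); Q=P[(np.abs(np.hypot(P[:,0]-cx,P[:,1]-cy)-r)<1.2)&(P[:,0]>lo)]
    print(lo,len(P),len(Q),np.round((cx,cy,r),2))
print('ell y-extent',Q[:,1].min(),Q[:,1].max(),'xmax',P[:,0].max())
E
python3 -m handwheel '[[0,0,-2.5,0,0.45],[0,0,-2.5,0,0.45],[0,0,-2.5,0,0.45],[0.2,-5,0,0,0.45],[0.2,-5,0,0,0.45],[0.2,-5,0,0,0.45],[0.2,-5,0,0,0.45],[0,0,0,0,0.45]]'
```

```text
-100 273 12 [ 5.45 -0.63 13.51]
28 273 0 [0. 0. 0.]
24 273 0 [0. 0. 0.]
32 273 0 [0. 0. 0.]
time_s: 14.0
tcp_pos: [0.5055, 0.0016, 0.3439]
ee_rot: [[-0.995, -0.097, -0.001], [-0.097, 0.995, -0.001], [0.001, -0.0, -1.0]]
wrist_force: [0.4, 1.3, -1.8]
gripper_width: 0.463Traceback (most recent call last):
  File "<stdin>", line 10, in <module>
    return umr_minimum(a, axis, None, out, keepdims, initial, where)
ValueError: zero-size array to reduction operation minimum which has no identity
```

```bash
python3 -m handwheel '[[-0.5,-5.4,0,0,0.45],[-0.5,-5.4,0,0,0.45],[-0.5,-5.4,0,0,0.45],[-0.5,-5.4,0,0,0.45],[-0.5,-5.3,0,0,0.45],[0,0,0,0,0.45],[0,0,0,0,0.45],[0,0,0,0,0.45]]'
python3 - <<'E'
from h import *
import pickle
def fit(P,lo,w=3.5):
    Q=P[P[:,0]>lo]
    for i in range(8):
        cx,cy,r=circ(Q); Q=P[(np.abs(np.hypot(P[:,0]-cx,P[:,1]-cy)-r)<w)&(P[:,0]>lo)]
    return np.round((cx,cy,r),2),len(Q)
s,p=pickle.load(open('c4.pkl','rb'));im=cv2.imread('pics/w_c4.png')[:,:,::-1]
P=ringfit(im,p,s,.1945,(226,136,282,179));print(fit(P,0),fit(P,12), P.min(0),P.max(0))
s=sense();im,p=cap('wrist','w_t1.png');pickle.dump((s,p),open('t1.pkl','wb'))
i2,p2=cap('side','d_t1.png');q=proj(p2,[.54,-.266,.12]).astype(int);print(q)
a=cv2.resize(im[100:220,180:320],(490,420),interpolation=cv2.INTER_CUBIC)
b=cv2.resize(i2[q[1]-50:q[1]+55,q[0]-38:q[0]+37],(300,420),interpolation=cv2.INTER_CUBIC)
cv2.imwrite('pics/t1.png',np.hstack([a,b])[:,:,::-1])
E
```

```text
time_s: 15.0
tcp_pos: [0.5583, -0.2594, 0.3443]
ee_rot: [[-0.995, -0.104, -0.0], [-0.104, 0.995, 0.0], [-0.0, 0.0, -1.0]]
wrist_force: [-0.3, -0.4, -2.1]
gripper_width: 0.463
(array([24.55, -0.43, 21.61]), 256) (array([24.77, -0.45, 21.48]), 228) [  9.10139072 -24.18056575] [47.60054667 23.07997644]
[254 247]
```

View pics/t1.png

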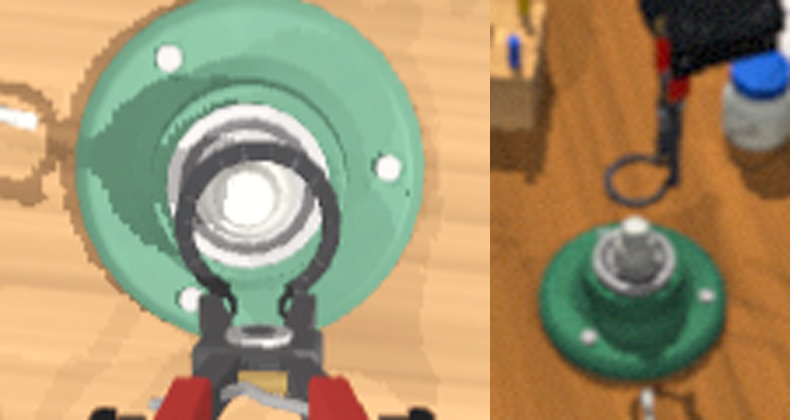

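The spread ring is over the spindle: ring outer edge at columns 175–340 and top row 142, spindle tip at (245,197), bearing centre at (248,185). It looks level in the side view. I'll compute the correction.

Run:
```python
from h import *
import pickle
s,p=pickle.load(open('t1.pkl','rb'));im=cv2.imread('pics/w_t1.png');R=np.array(s['ee_rot']);t=s['tcp_pos']
T=lambda X:(R.T@(X-t)*1000).round(2)
def f(u,v): return 180+u/3.5-.36, 100+v/3.5-.36
print('tip',T(plane(p,*f(245,197),.098)),plane(p,*f(245,197),.098))
print('bearing',T(plane(p,*f(248,185),.060)),plane(p,*f(248,185),.060))
# green base: ellipse of table-level disc
hsv=cv2.cvtColor(im,cv2.COLOR_BGR2HSV); m=((hsv[...,0]>60)&(hsv[...,0]<95)&(hsv[...,1]>60)).astype(np.uint8)
c=max(cv2.findContours(m,cv2.RETR_EXTERNAL,cv2.CHAIN_APPROX_NONE)[0],key=len)[:,0]
c=c[c[:,1]<175]
for z in(.0,.012,.02):
    P=np.array([T(plane(p,*q,z))[:2] for q in c]); 
    Q=P
    for i in range(6):
        a=circ(Q);Q=P[np.abs(np.hypot(P[:,0]-a[0],P[:,1]-a[1])-a[2])<1.5]
    print('base',z,np.round(a,2),len(Q),len(P))
# ring extents in t1
print('ring L/R',T(plane(p,*f(175,230),t[2]-.1945)),T(plane(p,*f(340,230),t[2]-.1945)),'top',T(plane(p,*f(257,142),t[2]-.1945)))
# white tip blob
g=cv2.cvtColor(im,cv2.COLOR_BGR2GRAY)[140:172,236:266];k=(g>225).astype(np.uint8)
n,l,st,cc=cv2.connectedComponentsWithStats(k)
for i in range(1,n): 
  if st[i,4]>8: print(st[i],cc[i]+[236,140],T(plane(p,*(cc[i]+[236,140]),.098)))
```

```text
tip [ 26.18  -4.88 246.33] [ 0.53275655 -0.26690106  0.098     ]
bearing [ 26.24  -4.38 284.33] [ 0.5326403  -0.26639978  0.06      ]
base 0.0 [-11.21  33.63   1.92] 4 306
base 0.012 [-9.08 32.71  1.87] 4 306
base 0.02 [-7.68 32.15  1.83] 4 306
ring L/R [ 22.71 -24.4  194.49] [ 22.66  23.6  194.5 ] top [ 47.94  -0.49 194.5 ]
[  7   6  23  22 291] [253.2233677  157.30584192] [ 24.53  -0.61 246.33]
[ 0 27  7  5 17] [238.23529412 169.70588235] [  9.58 -18.72 246.33]
[23 27  7  5 15] [263.         169.66666667] [  9.6   11.15 246.33]
```

```bash
python3 -m handwheel '[[0.2,-0.42,0,0,0.45],[0,0,1,0,0.45],[0,0,1,0,0.45],[0,0,1,0,0.45],[0,0,1,0,0.45],[0,0,1,0,0.45],[0,0,0.9,0,0.45],[0,0,0,0,0.45],[0,0,0,0,0.45]]'
python3 - <<'E'
from h import *
import pickle
s=sense();im,p=cap('wrist','w_t2.png');i2,p2=cap('side','d_t2.png');i3,p3=cap('scene','s_t2.png');pickle.dump((s,p,p2,p3),open('t2.pkl','wb'))
a=cv2.resize(im[110:190,210:294],(504,480),interpolation=cv2.INTER_CUBIC)
q=proj(p2,[.54,-.266,.08]).astype(int);b=cv2.resize(i2[q[1]-30:q[1]+30,q[0]-37:q[0]+37],(296,240),interpolation=cv2.INTER_CUBIC);print(q)
q=proj(p3,[.54,-.266,.08]).astype(int);c=cv2.resize(i3[q[1]-30:q[1]+30,q[0]-37:q[0]+37],(296,240),interpolation=cv2.INTER_CUBIC);print(q)
cv2.imwrite('pics/t2.png',np.hstack([a,np.vstack([b,c])])[:,:,::-1])
E
```

```text
time_s: 16.23
tcp_pos: [0.5568, -0.2652, 0.2856]
ee_rot: [[-0.995, -0.102, 0.001], [-0.102, 0.995, -0.0], [-0.001, -0.0, -1.0]]
wrist_force: [-0.3, 0.1, -2.4]
gripper_width: 0.459
[253 256]
[189 178]
```

View pics/t2.png

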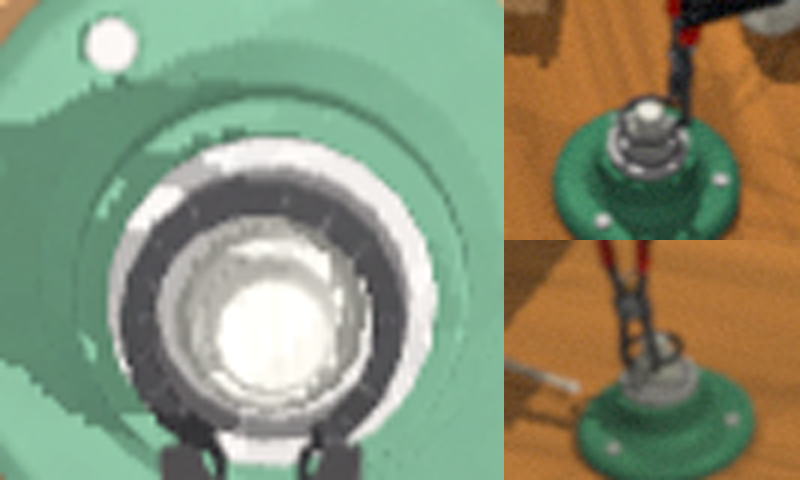

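The ring encircles the taper: outer edge at columns 120–410 and top row 168, tip disc centre at (274,332), bearing circle centre at (273.5,301). Computing the relative offsets:

Run:
```python
from h import *
import pickle
s,p,p2,p3=pickle.load(open('t2.pkl','rb'));R=np.array(s['ee_rot']);t=s['tcp_pos'];im=cv2.imread('pics/w_t2.png')
T=lambda X:(R.T@(X-t)*1000).round(2)
f=lambda u,v:(210+(u+.5)/6-.5,110+(v+.5)/6-.5)
print('tip',T(plane(p,*f(274,332),.098)),'brg',T(plane(p,*f(273.5,301),.06)))
zr=t[2]-.1945
for n,u,v in(('L',120,310),('R',410,310),('top',265,168),('iL',158,310),('iR',373,310),('itop',265,213)): print(n,T(plane(p,*f(u,v),zr)))
# refined fits: radial profile for dark ring outer+inner edge about (265,312)
g=cv2.resize(cv2.cvtColor(im[110:190,210:294],cv2.COLOR_BGR2GRAY),(504,480),interpolation=cv2.INTER_CUBIC).astype(float)
O=[];I=[]
for a in np.radians(np.arange(-200,21,5)):
    r=np.arange(90,165); u=265+r*np.cos(a);v=312+r*np.sin(a)
    w=cv2.remap(g.astype(np.float32),u.astype(np.float32)[None],v.astype(np.float32)[None],1)[0]
    d=np.where(w<90)[0]
    if len(d)>15:
        I.append((u[d[0]],v[d[0]]));O.append((u[d[-1]],v[d[-1]]))
for n,L in(('in',I),('out',O)):
    P=np.array([T(plane(p,*f(*q),zr))[:2] for q in L]);a=circ(P)
    for _ in range(5):
        Q=P[np.abs(np.hypot(P[:,0]-a[0],P[:,1]-a[1])-a[2])<1];a=circ(Q)
    d=np.hypot(P[:,0]-a[0],P[:,1]-a[1])-a[2]
    print(n,np.round(a,2),len(Q),len(P),d.round(1))
# bright tip
k=(g>232).astype(np.uint8);n,l,st,c=cv2.connectedComponentsWithStats(k)
for i in range(1,n):
    if st[i,4]>2000: print(st[i],c[i])
```

```text
tip [ 24.16   1.67 187.61] brg [ 24.33   1.67 225.61]
L [ 26.91 -24.36 194.49]
R [ 26.87  24.68 194.47]
top [ 50.54   0.2  194.47]
iL [ 26.9  -17.93 194.49]
iR [ 26.87  18.43 194.47]
itop [4.3140e+01 1.9000e-01 1.9447e+02]
in [24.53 -0.2  18.95] 42 42 [-0.2 -0.5 -0.9 -0.3 -0.3  0.1  0.4  0.2  0.4  0.2  0.5  0.3  0.3  0.2
  0.4 -0.2  0.   0.4  0.2 -0.1 -0.2 -0.3 -0.1 -0.1 -0.3 -0.   0.1 -0.4
 -0.6 -0.4 -0.3  0.4 -0.7  0.4  0.   0.3  0.3 -0.  -0.  -0.   0.2  0.7]
out [24.65 -0.49 23.42] 42 42 [ 0.3 -0.2  0.1  0.1  0.  -0.3 -0.2  0.3 -0.3 -0.3 -0.1  0.  -0.  -0.2
 -0.1  0.5  0.6  0.2  0.6  0.9 -0.4 -0.5 -0.3 -0.2 -0.5 -0.2 -0.2 -0.1
  0.  -0.1  0.4 -0.  -0.3 -0.1  0.2 -0.1  0.1  0.1  0.4 -0.1  0.1 -0. ]
[ 206  142  229  205 6380] [350.63683386 207.20188088]
[ 218  282  114  107 9172] [273.38366768 334.91888356]
```

```bash
cat > rel.py <<'E'
from h import *
s=sense();im,p=cap('wrist','w_rel%d.png'%int(s['time_s']*100));R=np.array(s['ee_rot']);t=np.array(s['tcp_pos'])
T=lambda X:(R.T@(X-t)*1000)
print('tcp',t.round(4),'F',np.round(s['wrist_force'],1))
# seed the search with the expected ring / tip centre
def prof(c,z,r0,r1,test):
    L=[]
    for a in np.radians(np.arange(0,360,4)):
        r=np.arange(r0,r1,.1); uv=np.array([proj(p,t+R@np.array([c[0]+q*np.cos(a),c[1]+q*np.sin(a),z])/1000) for q in r],np.float32)
        w=cv2.remap(cv2.cvtColor(im,cv2.COLOR_RGB2GRAY).astype(np.float32),uv[:,0][None],uv[:,1][None],1)[0]
        i=test(w)
        if i is not None and np.cos(a)>-.6: L.append([c[0]+r[i]*np.cos(a),c[1]+r[i]*np.sin(a)])
    P=np.array(L);A=circ(P)
    for _ in range(6):
        Q=P[np.abs(np.hypot(P[:,0]-A[0],P[:,1]-A[1])-A[2])<.9];A=circ(Q)
    return np.round(A,2),len(Q)
ring=lambda k:(lambda w:(lambda d:d[k] if len(d)>15 else None)(np.where(w<90)[0]))
print('ring in',prof((24.5,-.3),194.5,14,26.5,ring(0)),'out',prof((24.5,-.3),194.5,14,26.5,ring(-1)))
zt=(t[2]-.098)*1000
def tip(w):
    d=np.where(w<232)[0]; return d[0] if len(d) and d[0]>5 else None
print('tip',prof((24,0),zt,0.5,13,tip))
zb=(t[2]-.06)*1000
def brg(w):
    d=np.where(w>190)[0]; return d[-1] if len(d) else None
print('bearing',prof((24,0),zb,27,33.5,brg))
E
python3 -m handwheel '[[-0.04,0.2,0,0,0.45],[0,0,0,0,0.45],[0,0,0,0,0.45],[0,0,0,0,0.45]]'; python3 rel.py
```

```text
time_s: 16.88
tcp_pos: [0.5568, -0.263, 0.2852]
ee_rot: [[-0.995, -0.102, 0.0], [-0.102, 0.995, 0.0], [-0.0, 0.0, -1.0]]
wrist_force: [-0.9, 0.2, -1.7]
gripper_width: 0.457
tcp [ 0.5568 -0.263   0.2852] F [-0.9  0.2 -1.7]
ring in (array([24.45, -0.36, 19.28]), 53) out (array([24.62, -0.73, 23.36]), 58)
tip (array([23.5 , -0.67,  9.09]), 63)
bearing (array([23.72, -0.79, 30.57]), 48)
```

```bash
python3 -m handwheel '[[-0.07,-0.02,0,0,0.45],[0,0,0,0,0.45],[0,0,0.25,0,0.45],[0,0,0.25,0,0.45],[0,0,0.2,0,0.45],[0,0,0.2,0,0.45],[0,0,0,0,0.45]]'; python3 rel.py; python3 -m handwheel '[[0,0,0.2,0,0.45],[0,0,0.2,0,0.45],[0,0,0.2,0,0.45],[0,0,0,0,0.45],[0,0,0,0,0.45]]'; python3 rel.py
```

```text
time_s: 17.8
tcp_pos: [0.5574, -0.2631, 0.276]
ee_rot: [[-0.995, -0.102, -0.001], [-0.102, 0.995, 0.0], [0.0, 0.0, -1.0]]
wrist_force: [-0.3, 0.0, -1.4]
gripper_width: 0.463
tcp [ 0.5574 -0.2631  0.276 ] F [-0.3  0.  -1.4]
ring in (array([24.14, -0.36, 19.3 ]), 55) out (array([24.75, -0.71, 23.44]), 56)
tip (array([23.98, -0.52,  9.13]), 63)
bearing (array([24.36, -0.42, 30.38]), 42)
time_s: 18.48
tcp_pos: [0.5575, -0.2632, 0.2703]
ee_rot: [[-0.995, -0.102, 0.0], [-0.102, 0.995, -0.0], [-0.0, -0.0, -1.0]]
wrist_force: [0.4, 0.5, -2.7]
gripper_width: 0.461
tcp [ 0.5575 -0.2632  0.2703] F [ 0.4  0.5 -2.7]
ring in (array([24.01, -0.3 , 19.38]), 62) out (array([24.87, -0.88, 23.62]), 62)
tip (array([24.22, -0.44,  9.1 ]), 63)
bearing (array([24.53, -0.49, 30.51]), 43)
```

Centred within about 0.3 mm with no contact force. I'll continue down.

```bash
python3 -m handwheel '[[0,0,0.2,0,0.45],[0,0,0.2,0,0.45],[0,0,0.2,0,0.45],[0,0,0.2,0,0.45],[0,0,0,0,0.45],[0,0,0,0,0.45]]'; python3 -m handwheel '[[0,0,0.1,0,0.45],[0,0,0,0,0.45],[0,0,0,0,0.45]]'|egrep 'tcp|for';python3 -m handwheel '[[0,0,0.1,0,0.45],[0,0,0,0,0.45],[0,0,0,0,0.45]]'|egrep 'tcp|for'; python3 rel.py
```

```text
time_s: 19.27
tcp_pos: [0.5576, -0.2632, 0.2623]
ee_rot: [[-0.995, -0.102, 0.0], [-0.102, 0.995, -0.0], [-0.0, -0.0, -1.0]]
wrist_force: [-0.2, -0.4, -2.2]
gripper_width: 0.46
tcp_pos: [0.5575, -0.2631, 0.2613]
wrist_force: [-0.0, 0.1, -2.7]
tcp_pos: [0.5575, -0.2632, 0.2603]
wrist_force: [-0.2, 0.5, -2.4]
tcp [ 0.5575 -0.2632  0.2603] F [-0.2  0.5 -2.4]
ring in (array([23.9 , -0.28, 19.22]), 61) out (array([24.36, -0.89, 24.03]), 62)
tip (array([24.15, -0.45,  9.12]), 63)
bearing (array([24.42, -0.55, 30.58]), 51)
```

```bash
for i in 1 2; do python3 -m handwheel '[[0,0,0.05,0,0.45],[0,0,0,0,0.45],[0,0,0,0,0.45]]'|egrep 'tcp|for';done; python3 -m handwheel '[[0,0,0.05,0,0.45],[0,0,0,0,0.45],[0,0,0,0,0.45]]'|egrep 'tcp|for'
```

```text
tcp_pos: [0.5575, -0.2632, 0.2598]
wrist_force: [-0.0, -0.3, -2.2]
tcp_pos: [0.5575, -0.2631, 0.2593]
wrist_force: [-0.2, 0.2, -1.6]
tcp_pos: [0.5576, -0.2632, 0.2589]
wrist_force: [-0.5, 0.7, -0.9]
```

```bash
python3 -m handwheel '[[0,0,0.05,0,0.45],[0,0,0,0,0.45],[0,0,0,0,0.45]]'|egrep 'tcp|for'; python3 -m handwheel '[[0,0,0.05,0,0.45],[0,0,0,0,0.45],[0,0,0,0,0.45]]'|egrep 'tcp|for'
```

```text
tcp_pos: [0.5577, -0.2632, 0.2587]
wrist_force: [1.2, -0.4, 1.1]
tcp_pos: [0.5578, -0.2633, 0.2584]
wrist_force: [-0.8, 0.3, 4.1]
```

Contact with the bearing starts at TCP z ≈ 0.259. I'll back up about 2 mm so the pliers carry the ring mid-groove.

```bash
python3 -m handwheel '[[0,0,-0.1,0,0.45],[0,0,-0.1,0,0.45],[0,0,-0.06,0,0.45],[0,0,0,0,0.45],[0,0,0,0,0.45],[0,0,0,0,0.45],[0,0,0,0,0.45],[0,0,0,0,0.45]]'; python3 rel.py
python3 - <<'E'
from h import *
# ring height above bearing from the side view: dark ring against bright bearing, world check
i2,p2=cap('side','d_f.png');i3,p3=cap('scene','s_f.png')
for n,im,p in(('side',i2,p2),('scene',i3,p3)):
    q=proj(p,[.545,-.266,.07]).astype(int);print(n,q,'expected ring ctr px',proj(p,[.5333,-.266,.063]).round(1))
    g=cv2.cvtColor(im,cv2.COLOR_RGB2GRAY)[q[1]-14:q[1]+14,q[0]-22:q[0]+22]
    print('\n'.join(''.join('#' if x<60 else '+' if x<100 else '.' if x<150 else ' ' for x in r) for r in g))
E
```

```text
time_s: 22.95
tcp_pos: [0.5575, -0.2631, 0.2603]
ee_rot: [[-0.995, -0.102, -0.0], [-0.102, 0.995, 0.0], [0.0, 0.0, -1.0]]
wrist_force: [-1.7, -0.2, -2.9]
gripper_width: 0.459
tcp [ 0.5575 -0.2631  0.2603] F [-1.7 -0.2 -2.9]
ring in (array([24.33, -0.28, 19.25]), 61) out (array([24.54, -0.86, 24.03]), 63)
tip (array([24.05, -0.48,  9.13]), 63)
bearing (array([24.33, -0.64, 30.59]), 51)
side [255 258] expected ring ctr px [251.5 260.1]
........................+####+..............
........................++###+..............
........................++###+..............
........................+####++.............
........................+#####+.............
........................+#####+.............
.......................+#####++.............
.................    ..+#####++.............
................      .+#####+..............
................       +#####+...+..........
........... ..         .#####++...+.........
...........     .     ..+####++.............
...........     .........####++++++++..+....
..........  ..  .........####+++.++.........
.......... .+.  ........+####+++
[... 1208 characters left out ...]
+...+++....++............
................++#++.++#+....++............
................+##+++++#+....++............
...............+++#++++++++..+++...++++.....
... ..........++++##++++##+++++....+++++++..
..   .........++++###+++#####++...+++++++++.
+..  ......+++++++##++++###+++....++++++++++
+.........+++++++++++.++++++.....+++++++++++
++......+++++++++++....++++.....++++++++++++
.......+++++++++++++...+++....++++++++++++++
.......++++++#++++++++++++.+++++++++++++++++
.....++++++++###++++++++++++++++++++++++++..
.....++++++++#####+++++++++++++++++++++++...
....++++++++++########+++++++++++++++++++...
++++++++++++++#######++++++++++++++++++++...
+++++++.+++++++++###+++++++++++++++++++++...
```

```bash
python3 -c "
from h import *
s=sense();print(s['time_s'],s['tcp_pos'],s['gripper_width'],s['wrist_force']);print(job.finish_job())"
```

```text
23.1 [ 0.55749134 -0.2631517   0.26033743] 0.46046020678959165 [-0.09389749 -1.19214474 -2.32854605]
the job is handed in; nothing more can be done
None
```

I handed the job in at 23.1 s with the circlip spread on the pliers' pins, round the spindle at the groove and still held in the gripper. No verdict was given.

I lifted the pliers from the block, put both pins into the ear holes and squeezed. Then I carried the ring over the block and eased it down over the spindle. I kept going until the wrist force showed first light contact with the bearing (about 6 N), then backed up about 1.5 mm.

Last checks before handing in:
- **Centring:** the ring centre was within about 0.5 mm of the spindle axis in the wrist picture.
- **Spread:** the ring's inner radius measured about 19.2 mm against the spindle's 17.5 mm.
- **Load:** the wrist force was back to the free-hanging value of about -2.3 N, so nothing presses on the bearing.
- **Grip:** the gripper was steady at an opening of 0.46. I commanded 0.45, and it stopped slightly short.
- **Height:** I estimate the underside at 1.3 to 2 mm above the bearing. This comes from the contact height, not from a picture.
- **Level:** I checked this by eye in the scene and side views before the ring went over the spindle. At the end I had only the round outline in the wrist picture.

None of the checks failed. The inner and outer edge fits of the ring disagreed by up to 0.9 mm, which is within what the picture can resolve. I did not measure the bystanders again, but I saw no unexpected contact with anything.

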